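Lock the stop block into the cutting-length fixture

TASK

Set the cutting fixture up for the next batch: stand the loose stop block upright in the fixture's slot, fully down on the slot floor. Then turn the cam knob clockwise (seen from above) by feel until the sprung jaw drops in and clamps the block, easing off there without forcing the knob against its shoulder. Let go and leave the other things on the table where they are.

Things in the scene. Friction and masses are not known exactly. Their poses are not given: they have to be found in the camera images.
- fixture: Aluminium fixture fixed to the table, base plate 124 x 178 x 8 mm, its yaw varies. Origin under the plate, on the table. In its frame: the slot lies along x at y = +32 mm; the cam knob's vertical axis is at x = 0, y = -55 mm, on a flat grey cam cover (104 x 80 mm, top at z = 41 mm) that hides the cam.
- slot (a point): Centre of the slot floor, 20 mm above the table, axes as the fixture's. The slot is bounded at y = -12 mm by a fixed fence and at y = +17 to +18 mm by the open sprung jaw (+12 mm when clamping the block), both 20 mm higher than the floor; end stops 12 mm high at x = -32 and +32 mm.
- jaw: Steel jaw with yoke and follower nose, sliding along the fixture's y. Its origin is the fixture's origin while open and moves towards -y as it drops. A spring (about 7 N) pulls it to -y; the nose rides on the cam's rim, about 32 mm from the knob's axis. When the cam's notch comes under the nose the jaw drops 6 mm at once onto the block (8 mm if the slot is empty).
- nose: Tip of the sprung follower, a steel ball of 8 mm diameter carried by the jaw, mostly hidden under the cam cover; origin in its centre, 27 mm above the table. It is what the cam's shoulder runs against; the shoulder must not press on it with more than 10 N.
- jaw_face (a point): Middle of the upper edge of the jaw's clamping face, 40 mm above the table: y = +49 to +50 mm in the fixture's frame when open, +44 mm when the block is clamped.
- knob: Black cam knob carrying the hidden cam: upright grip bar 48 mm long (body x), 12 mm wide (body y), 49 to 83 mm above the table, on a disc 36 mm across whose top is at 49 mm. Origin on its vertical axis, 41 mm above the table. Turns easily (about 0.1 N m) clockwise seen from above.
- knob_grip (a point): On the knob's axis, 74 mm above the table, a good gripping height. The notch comes 0.2 to 1.5 rad clockwise from the start; where, differs from run to run and is not marked. The nose starts to drop about 0.2 rad and is fully down about 0.1 rad before a hard shoulder blocks the knob; turning on against it (10 N on the nose, some 0.4 N m at the knob) is too much.
- stop_block: Loose aluminium stop block, 0.16 kg nominal: foot 60 (x) x 24 (y) x 26 mm (z) with an upright tab 36 (x) x 16 (y) mm in its middle, 26 to 58 mm above its underside. Origin in the centre of the underside. Either way round is right.
- weight: Bystander: dark iron paperweight with a small top knob, 50 mm across, 45 mm high; origin under its centre.
- scissors: Bystander: scissors with blue loop handles, about 170 mm long, 10 mm high, lying flat; origin on the table near the rivet.
- marker: Bystander: grey marker pen, 120 mm long along its x, 14 mm thick, lying on the table between block and fixture; origin under its middle.
- jar: Bystander: glass jar with steel lid, 76 mm across, 95 mm high; origin under its centre.
Mind the look-alikes: they are no part of the job. What is shaped like the fixture but blue, green or orange is not meant.

How it is judged:
On the way, in this order (a step that is already met when the one before it is completed fails the run):
1. the stop block stands in the slot, down on its floor, with the jaw still open (x of stop_block in the frame of slot between -0.004 and 0.004 m and y of stop_block in the frame of slot between -0.004 and 0.01 m and z of stop_block in the frame of slot between -0.0025 and 0.0025 m and angle between stop_block's own z axis and vertical below 0.06 rad and y of jaw_face in the frame of slot above 0.016 m), for 0.2 s.
2. the jaw has dropped and clamps the block (x of stop_block in the frame of slot between -0.004 and 0.004 m and y of stop_block in the frame of slot between -0.003 and 0.003 m and z of stop_block in the frame of slot between -0.0025 and 0.0025 m and angle between stop_block's own z axis and vertical below 0.06 rad and y of jaw_face in the frame of slot below 0.0135 m), for 0.2 s.
At the end, for the whole second after the job is handed in: The stop block stands upright in the slot (within 4 mm of the middle along the slot, 3 mm across it, 2.5 mm in height, 0.06 rad of upright), the jaw has dropped onto it (jaw face less than 13.5 mm from the slot's centre line), and all is at rest (all of step 2 and linear speed of stop_block below 0.01 m/s); the robot touches nothing.
It fails at once if the nose and the shoulder of the cam are forced together with more than 10 N (the knob was forced against its shoulder) (contact force between nose and knob above 10 N).
It fails at once if the weight is moved by more than 30 mm (distance of weight from where it was at the start of the episode above 0.03 m).
It fails at once if the scissors is moved by more than 30 mm (distance of scissors from where it was at the start of the episode above 0.03 m).
It fails at once if the marker is moved by more than 30 mm (distance of marker from where it was at the start of the episode above 0.03 m).
It fails at once if the jar is moved by more than 30 mm (distance of jar from where it was at the start of the episode above 0.03 m).
It also fails if it takes over 67 s, if anything falls off the work surface, if the arm or the gripper's body presses on something with over 40 N, if the wrist force passes 120 N, or if a joint passes its speed limit or range.

ROBOT

A 6-joint arm with a two-finger parallel gripper is mounted at the origin on the work surface. World frame = base frame: x ahead of the robot, y to its left, z up, the work surface at z = 0. Lengths are in m, angles in rad, forces in N, time in s.
With the tool pointing down it reaches from about 0.35 to 0.725 m from the base axis. Payload 4.3 kg.
Tool frame: the origin (TCP) lies midway between the tips of the shut fingers; the grasp point (between the pads) lies 19 mm behind it; z points along the fingers, y is the direction in which the jaws open and shut (so a half turn about z gives the same grasp; the last joint's range is limited). The gripper opens to 85 mm and grips with 20 to 120 N. Pads are 22 mm wide; open, the fingers measure 114 mm over their backs; the gripper's body (76 mm by 85 mm) begins 54 mm behind the grasp point. The pads swing forward as they close: fully open they stand 13 mm farther back than shut.
Start: joints at [1.093, 0.377, 0.081, 1.274, 0, 1.46], TCP at [0.207, 0.537, 0.231] pointing down, gripper open.
Joint ranges: [-2.72, 2.72], [-0.84, 1.66], [-1.02, 1.22], [-1.77, 2.12], [-1.37, 1.28], [-3.14, 3.14]. Speed limits (rad/s): [2.57, 2.57, 3.14, 3.14, 3.14, 3.14].

INTERFACE

Orientations are given as a 3x3 rotation matrix whose columns are the frame's x, y, z axes.
In Python, from bench import * gives the robot as it stands. The module is installed in compiled form; this text tells all that it offers.
- The arm moves only by the tool arm_command, never from a script. Its argument "plan" is a list of rows, each an object with "twist": the turn, a rotation vector about the world's x, y, z in units of 8 degrees (1.0 is 8 degrees), a list of three; "delta_pos": the shift along the world's x, y, z in mm, a list of three; "grip": the finger opening in mm, from 0 to 85.4. A call has 1 to 20 rows; each row is the pose to reach, as a shift and turn from the pose commanded when the call began; what a row does not reach only later rows make up. A row lasts 1/8 s, in which the tool goes at most 62.5 mm and 10.7 degrees, less where a joint would pass 70% of its speed; a pose out of reach is approached as far as the arm can. A call with a gripper value outside its range is refused whole. The fingers move at their own pace and stop on an object; "squeeze" is the grip in N (left out, the last holds). Time passes only in rows, so rows that repeat a pose let the fingers close. It gives the time, the measured TCP pose, the force and the opening at its end, in the units of the state.
- read_state(): the state, without advancing time (a new reading comes with each control period).
- snapshot(name): name is "side" or "top" or "wrist"; returns a dict with "image" (480x640x3 uint8, red, green, blue), "z_map" (480x640 float32, m along the optical axis (not along the pixel's ray), 0 where there is no reading), "K" (3x3 intrinsics, pixels), "extrinsics" (4x4, takes a point from camera to world coordinates); the wrist camera has in their place "tool_from_camera" (4x4, takes a point from camera to tool coordinates, whose origin is the TCP and whose axes are the flange's). Camera axes: x right, y down, z forward; pixel columns grow to the right and rows downward; lengths in m; the calibration is good to about 2 mm. A picture is of the moment at which its call begins: read the wrist's pose just before it.
- close_job(): hands the job in, once; it reports no verdict.
The state is a dict: "time": time; "qpos": joint angles; "dq": joint speeds; "effort": joint torques, N m; "ee_pos": TCP position; "orientation": TCP orientation; "wrist_force": force on the tool from outside, world axes, zero at the start; "ft_torque": the same for the moment, N m; "gripper_width": finger opening in m.
Only numpy, scipy, OpenCV 4.12 (cv2) and the standard library are available. Lean on these libraries where they do the work, as an engineer would, in place of code of your own. Each camera call takes 0.05 s, during which the arm holds its last target.

## Working session

There is one attempt and no reset: what is moved stays moved. The work goes in short steps, Python scripts to look and compute and a tool call to move; the robot and the scene stay as the last step left them, time stands still between calls to the robot, and variables do not carry over. Pictures are saved under pics/ and viewed, and the job is handed in when it is done.

Besides the shell and the picture viewer there is one more tool, called after "Call:" by a JSON object that holds its "method" and its "body", one argument or row to a line. arm_command: Moves the arm, as the interface text tells. Its arguments: {"type":"object","properties":{"plan":{"type":"array","items":{"type":"object","properties":{"twist":{"type":"array","items":{"type":"number"}},"delta_pos":{"type":"array","items":{"type":"number"}},"grip":{"type":"number"}}}},"squeeze":{"type":"number"}},"required":["plan"]}

```bash
mkdir -p pics; cat > h.py <<'E'
from bench import *
import numpy as np, cv2, pickle
def shot(n,f):
    st=read_state(); s=snapshot(n); s['st']=st
    cv2.imwrite(f'pics/{f}.png',s['image'][:,:,::-1]); pickle.dump(s,open(f'{f}.pkl','wb')); return s
def ext(s):
    if 'extrinsics' in s: return np.array(s['extrinsics'])
    T=np.eye(4);T[:3,:3]=s['st']['orientation'];T[:3,3]=s['st']['ee_pos'];return T@np.array(s['tool_from_camera'])
def plane(s,u,v,z):
    E=ext(s);d=E[:3,:3]@np.linalg.solve(s['K'],[u,v,1.]);o=E[:3,3];return o+d*(z-o[2])/d[2]
def proj(s,p):
    E=ext(s);c=E[:3,:3].T@(np.array(p)-E[:3,3]);q=s['K']@c;return q[:2]/q[2]
def cloud(s):
    E=ext(s);z=s['z_map'];v,u=np.mgrid[:480,:640];d=np.stack([u,v,np.ones_like(u)],-1)@np.linalg.inv(s['K']).T
    P=(d*z[...,None])@E[:3,:3].T+E[:3,3];P[z==0]=np.nan;return P
E
python3 - <<'E'
from h import *
print(read_state())
for n in('top','side'): s=shot(n,n+'0');print(ext(s).round(3),s['K'])
E
```

```text
{'time': 0.0, 'qpos': array([1.09270369e+00, 3.78072937e-01, 7.96230403e-02, 1.27438872e+00,
       2.99689746e-05, 1.46049707e+00]), 'dq': array([ 0.00010361, -0.00097093, -0.00177879, -0.00026109, -0.0006303 ,
        0.00251092]), 'effort': array([ 1.15405961e-03, -4.63599980e+01,  2.69878060e+01,  2.07346422e-02,
       -1.56102415e-04,  1.80149570e-06]), 'ee_pos': array([0.2064287 , 0.53596877, 0.23035413]), 'orientation': array([[-9.33122887e-01,  3.59556316e-01, -9.66239807e-04],
       [ 3.59557524e-01,  9.33121186e-01, -1.79951006e-03],
       [ 2.54593627e-04, -2.02658281e-03, -9.99997914e-01]]), 'wrist_force': array([-0.22015828,  0.01645837,  0.96319066]), 'ft_torque': array([ 0.0467977 , -0.08962315,  0.01341544]), 'gripper_width': 0.08536690777728874}
[[-0.031 -0.974  0.225  0.272]
 [-1.     0.031 -0.002  0.089]
 [-0.005 -0.225 -0.974  1.273]
 [ 0.     0.     0.     1.   ]] [[618.98712241   0.         310.8474248 ]
 [  0.         618.98712241 248.4435614 ]
 [  0.           0.           1.        ]]
[[ 0.92  -0.239  0.31   0.15 ]
 [-0.391 -0.516  0.762 -0.946]
 [-0.022 -0.822 -0.569  0.815]
 [ 0.     0.     0.     1.   ]] [[624.92450976   0.         316.77313694]
 [  0.         624.92450976 225.17945672]
 [  0.           0.           1.        ]]
```

View pics/top0.png

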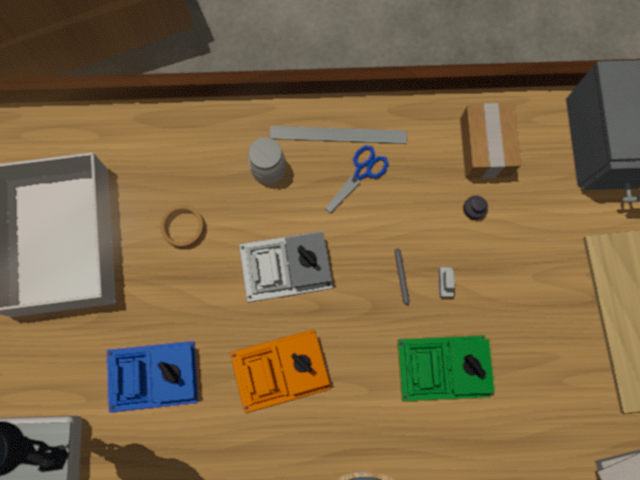

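View pics/side0.png

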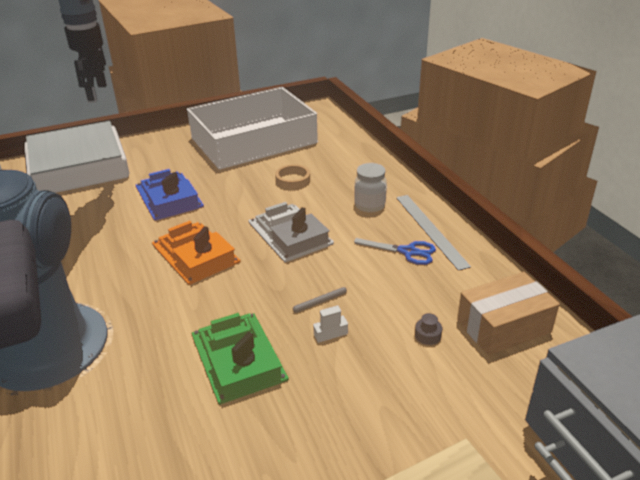

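The top view shows four fixture shapes: aluminium (286,266), blue (153,376), orange (281,370) and green (446,368). The job's fixture is the bare aluminium one with the grey cam cover. The block is at (447,283) and stands upright, with the marker at (402,277) between it and the fixture. I'll confirm both in one crop and measure them.

```bash
python3 - <<'E'
from h import *
s=pickle.load(open('top0.pkl','rb'));im=s['image'][:,:,::-1]
a=cv2.resize(im[225:310,230:345],None,fx=4,fy=4,interpolation=cv2.INTER_CUBIC)
b=cv2.resize(im[225:310,390:475],None,fx=4,fy=4,interpolation=cv2.INTER_CUBIC)
cv2.imwrite('pics/crop0.png',np.hstack([a,b]))
P=cloud(s)
for n,(u,v) in dict(cover=(322,270),floor=(262,270),blktab=(446,279),blkfoot=(452,294),jar=(266,150),weight=(476,206),table=(370,300)).items(): print(n,P[v,u].round(4))
z=P[...,2]
for nm,(r0,r1,c0,c1) in dict(block=(255,310,432,465),fix=(225,310,232,340)).items():
    m=(z[r0:r1,c0:c1]>0.012);q=P[r0:r1,c0:c1][m];print(nm,m.sum(),q.min(0).round(3),q.max(0).round(3))
    if nm=='block':
        for lo,hi in((.015,.035),(.045,.07)):
            k=q[(q[:,2]>lo)&(q[:,2]<hi)];print(lo,len(k),k.mean(0),cv2.minAreaRect(k[:,:2].astype(np.float32)*1000))
    else:
        k=q[(q[:,2]>.038)&(q[:,2]<.044)];print(len(k),k.mean(0),cv2.minAreaRect(k[:,:2].astype(np.float32)*1000))
E
```

```text
cover [0.5111 0.0653 0.0381]
floor [0.5187 0.1886 0.0194]
blktab [ 0.4815 -0.1806  0.0564]
blkfoot [ 0.4555 -0.1971  0.0256]
jar [0.751  0.1712 0.0958]
weight [ 0.6345 -0.2575  0.0438]
table [ 4.522e-01 -3.250e-02 -2.000e-04]
block 420 [ 0.451 -0.2    0.012] [ 0.513 -0.173  0.063]
0.015 214 [ 0.47829337 -0.18261906  0.02521391] ((481.9386291503906, -186.46337890625), (24.584449768066406, 61.38511657714844), 87.8669204711914)
0.045 174 [ 0.48171301 -0.18602937  0.0564888 ] ((482.09454345703125, -186.83050537109375), (17.185903549194336, 36.69486618041992), 88.26519775390625)
fix 3582 [0.459 0.048 0.012] [0.598 0.237 0.088]
1494 [0.53221191 0.10680297 0.04086893] ((530.1488037109375, 131.92759704589844), (104.25445556640625, 155.15272521972656), 7.488454818725586)
```

View pics/crop0.png

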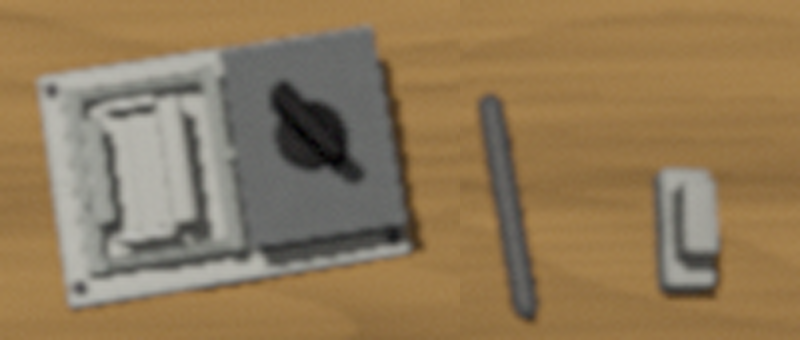

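The crop confirms the bare aluminium fixture with a grey cover, a black knob and an empty slot. The block stands upright with its long axis close to world x. Next I'll go over the fixture for a close wrist look.

Call:
{"method": "arm_command", "body": {
  "plan": [
    {"delta_pos":[60,-80,50],"twist":[0,0,0.6],"grip":85},
    {"delta_pos":[100,-140,60],"twist":[0,0,1.2],"grip":85},
    {"delta_pos":[130,-190,70],"twist":[0,0,2],"grip":85},
    {"delta_pos":[170,-240,70],"twist":[0,0,2.6],"grip":85},
    {"delta_pos":[200,-280,70],"twist":[0,0,3],"grip":85},
    {"delta_pos":[230,-320,70],"twist":[0,0,3.5],"grip":85},
    {"delta_pos":[260,-360,70],"twist":[0,0,3.5],"grip":85},
    {"delta_pos":[290,-400,70],"twist":[0,0,3.5],"grip":85},
    {"delta_pos":[290,-400,70],"twist":[0,0,3.5],"grip":85},
    {"delta_pos":[290,-400,70],"twist":[0,0,3.5],"grip":85},
    {"delta_pos":[290,-400,70],"twist":[0,0,3.5],"grip":85}
  ]
}}

```text
time: 1.48
ee_pos: [0.4958, 0.1378, 0.3013]
orientation: [[-0.992, -0.122, -0.001], [-0.122, 0.992, 0.0], [0.001, 0.0, -1.0]]
wrist_force: [0.3, 0.2, -0.1]
gripper_width: 0.0851
```

```bash
python3 - <<'E'
from h import *
s=shot('wrist','w1');print(s['st']['time'],s['st']['ee_pos'],s['st']['orientation'].round(3),s['K'],s['tool_from_camera'])
E
```

```text
1.475 [0.49581534 0.13775597 0.30127618] [[-0.992 -0.122 -0.001]
 [-0.122  0.992  0.   ]
 [ 0.001  0.    -1.   ]] [[356.67248608   0.         324.96362574]
 [  0.         356.67248608 242.35455178]
 [  0.           0.           1.        ]] [[-1.86413236e-04 -9.52154504e-01 -3.05617025e-01  7.70009803e-02]
 [ 9.99999983e-01 -1.75728065e-04 -6.24734972e-05 -3.46943269e-04]
 [ 5.77893318e-06 -3.05617032e-01  9.52154520e-01 -1.43045508e-01]
 [ 0.00000000e+00  0.00000000e+00  0.00000000e+00  1.00000000e+00]]
```

View pics/w1.png

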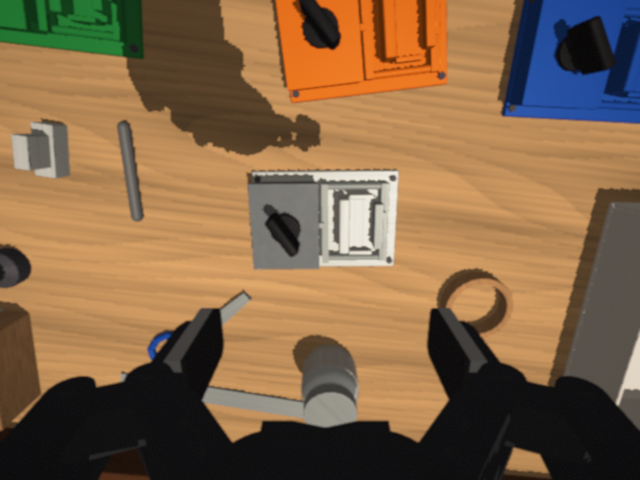

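```bash
cat > fix.py <<'E'
from h import *
import sys
s=pickle.load(open(sys.argv[1]+'.pkl','rb'));im=s['image'].astype(int);P=cloud(s);z=P[...,2]
r0,r1,c0,c1=map(int,sys.argv[2:6])
box=np.zeros(z.shape,bool);box[r0:r1,c0:c1]=1
hsv=cv2.cvtColor(s['image'],cv2.COLOR_RGB2HSV)
grey=(hsv[...,1]<60)
val=hsv[...,2]
print('cover/jaw V medians', np.median(val[box&grey&(abs(z-.041)<.003)]))
cov=(box&grey&(abs(z-.041)<.004)&(val<150)&(val>50)).astype(np.uint8)
n,l,st,_=cv2.connectedComponentsWithStats(cov);i=1+st[1:,4].argmax();print(st[i])
m=(l==i).astype(np.uint8)
c=max(cv2.findContours(m,cv2.RETR_EXTERNAL,cv2.CHAIN_APPROX_NONE)[0],key=len)[:,0]
# ray to z=.041
q=np.array([plane(s,u,v,.041)[:2]*1000 for u,v in c],np.float32);R=cv2.minAreaRect(q);print('cover rect',R,'depth z',np.nanmedian(z[m>0]))
fx=(box&grey&(z>.002)&(z<.06)).astype(np.uint8)
n,l,st,_=cv2.connectedComponentsWithStats(fx);i=1+st[1:,4].argmax();print(st[i])
pl=(l==i)&(z<.014)
ys,xs=np.nonzero(pl);q=np.array([plane(s,u,v,.008)[:2]*1000 for u,v in zip(xs,ys)],np.float32);print('plate rect',cv2.minAreaRect(q),'z',np.median(z[pl]))
kn=(box&(z>.078)&(z<.09));k=P[kn][:,:2].astype(np.float32)*1000
ys,xs=np.nonzero(kn);k=np.array([plane(s,u,v,.083)[:2]*1000 for u,v in zip(xs,ys)],np.float32)
print('knob',len(k),k.mean(0),cv2.minAreaRect(k),np.median(z[kn]))
E
python3 fix.py w1 160 280 240 410
```

```text
cover/jaw V medians 124.0
[ 248  183   71   86 4640]
cover rect ((534.9265747070312, 94.50544738769531), (103.02877807617188, 78.565185546875), 7.491670608520508) depth z 0.04148201303950852
[  248   170   150    99 13164]
plate rect ((528.6751098632812, 141.47157287597656), (123.31778717041016, 176.99742126464844), 7.479712963104248) z 0.008475555855486316
knob 502 [534.1962  94.9306] ((534.4862670898438, 95.34077453613281), (47.81989288330078, 12.869880676269531), 42.02313995361328) 0.08307484073451513
```

```bash
python3 - <<'E'
from h import *
s=pickle.load(open('w1.pkl','rb'));im=s['image'][:,:,::-1]
cv2.imwrite('pics/w1c.png',cv2.resize(im[160:280,240:410],None,fx=4.5,fy=4.5,interpolation=cv2.INTER_CUBIC))
E
```

```text
(no output)
```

View pics/w1c.png

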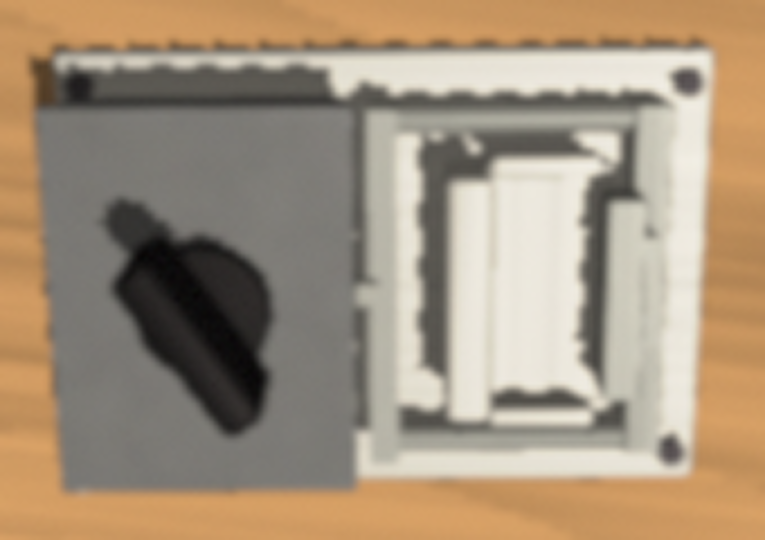

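```bash
cat > slot.py <<'E'
from h import *
import sys
s=pickle.load(open(sys.argv[1]+'.pkl','rb'));P=cloud(s)
kx,ky,yaw=[float(a) for a in sys.argv[2:5]];y=np.radians(yaw)
X=np.array([np.cos(y),np.sin(y)]);Y=np.array([-np.sin(y),np.cos(y)])
S=np.array([kx,ky])/1000+.087*Y;print('slot',S)
q=P[...,:2]-S;a=q@X*1000;b=q@Y*1000;z=P[...,2]*1000
for b0 in range(-30,36,2):
    m=(abs(b-b0)<1)&(abs(a)<15)
    print(b0,m.sum(),np.nanmedian(z[m]).round(1),end=' | ')
print()
for a0 in range(-52,53,2):
    m=(abs(a-a0)<1)&(abs(b)<8)
    print(a0,m.sum(),np.nanmedian(z[m]).round(1),end=' | ')
E
python3 slot.py w1 534.7 95 7.48
```

```text
slot [0.52337433 0.18125966]
-30 23 8.4 | -28 47 8.4 | -26 23 8.4 | -24 72 27.4 | -22 49 40.3 | -20 28 40.3 | -18 47 40.6 | -16 49 40.4 | -14 39 40.3 | -12 11 39.9 | -10 48 20.4 | -8 28 20.5 | -6 41 20.5 | -4 44 20.3 | -2 30 20.3 | 0 43 20.5 | 2 37 20.5 | 4 33 20.7 | 6 45 20.6 | 8 34 20.2 | 10 39 20.3 | 12 42 20.4 | 14 37 20.3 | 16 72 21.6 | 18 65 40.0 | 20 41 40.4 | 22 46 40.6 | 24 42 40.6 | 26 36 40.7 | 28 12 30.7 | 30 43 30.4 | 32 23 30.2 | 34 31 22.3 | 
  return np.nanmean(a, axis, out=out, keepdims=keepdims)
```

```bash
sed -i 's/z=P\[...,2\]\*1000/z=P[...,2]*1000;z[z>150]=np.nan;a=np.where(np.isnan(z),999,a)/' slot.py; python3 slot.py w1 534.7 95 7.48 2>/dev/null | tail -1 | tr '|' '\n' | awk '$1<-24||$1>24'|tr '\n' '|'
```

```text
-52 15 8.1 | -50 26 8.5 | -48 39 8.9 | -46 29 20.6 | -44 24 21.6 | -42 18 20.8 | -40 13 18.6 | -38 13 8.6 | -36 59 22.7 | -34 35 32.3 | -32 14 32.2 | -30 0 nan | -28 26 20.5 | -26 15 20.8 | 26 18 21.1 | 28 21 20.2 | 30 21 20.6 | 32 35 22.5 | 34 46 30.4 | 36 15 32.6 | 38 13 32.0 | 40 0 nan | 42 5 20.7 | 44 22 20.7 | 46 24 21.7 | 48 14 21.1 | 50 0 nan | 52 0 nan | |
```

Call:
{"method": "arm_command", "body": {
  "plan": [
    {"delta_pos":[-10,-60,-10],"twist":[0,0,-0.4],"grip":60},
    {"delta_pos":[-30,-120,-30],"twist":[0,0,-0.8],"grip":60},
    {"delta_pos":[-30,-180,-50],"twist":[0,0,-1.1],"grip":60},
    {"delta_pos":[-30,-240,-70],"twist":[0,0,-1.1],"grip":60},
    {"delta_pos":[-30,-300,-90],"twist":[0,0,-1.1],"grip":60},
    {"delta_pos":[-30,-320,-100],"twist":[0,0,-1.1],"grip":60},
    {"delta_pos":[-30,-320,-100],"twist":[0,0,-1.1],"grip":60},
    {"delta_pos":[-30,-320,-100],"twist":[0,0,-1.1],"grip":60},
    {"delta_pos":[-30,-320,-100],"twist":[0,0,-1.1],"grip":60}
  ]
}}

```text
time: 2.65
ee_pos: [0.4673, -0.182, 0.2021]
orientation: [[-1.0, 0.03, 0.001], [0.03, 1.0, -0.0], [-0.001, -0.0, -1.0]]
wrist_force: [0.1, 0.5, -0.1]
gripper_width: 0.06
```

```bash
cat > blk.py <<'E'
from h import *
import sys
s=shot('wrist',sys.argv[1]);print(s['st']['time'],s['st']['ee_pos'],s['st']['orientation'].round(4)[:,1],s['st']['wrist_force'])
P=cloud(s);z=P[...,2]
near=(abs(P[...,0]-.482)<.05)&(abs(P[...,1]+.187)<.045)
for h,lo,hi in((.026,.022,.03),(.058,.054,.062)):
    m=near&(z>lo)&(z<hi);m=cv2.morphologyEx(m.astype(np.uint8),cv2.MORPH_OPEN,np.ones((3,3),np.uint8))>0
    ys,xs=np.nonzero(m);q=np.array([plane(s,u,v,h)[:2]*1000 for u,v in zip(xs,ys)],np.float32)
    print(h,len(q),cv2.minAreaRect(q),np.median(z[m]))
E
python3 blk.py w2
```

```text
2.65 [ 0.46726215 -0.18200137  0.20212086] [ 3.020e-02  9.995e-01 -2.000e-04] [ 0.11254684  0.51374142 -0.10148142]
0.026 704 ((481.8486022949219, -187.53282165527344), (23.636293411254883, 59.04084396362305), 87.37335205078125) 0.026385647997923006
0.058 780 ((482.04290771484375, -187.76991271972656), (15.479728698730469, 36.38196563720703), 88.2609634399414) 0.05838055836862566
```

View pics/w2.png

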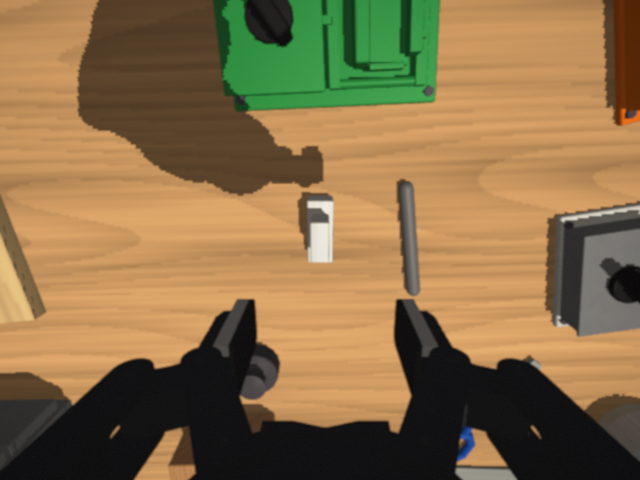

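The wrist view shows the block at (320,230), upright, with the marker about 65 mm to one side at (410,237). Block sizes and heights agree with the description. Now descend and grip the tab.

Call:
{"method": "arm_command", "body": {
  "plan": [
    {"delta_pos":[15,-5,-30],"twist":[0,0,0],"grip":45},
    {"delta_pos":[15,-5,-70],"twist":[0,0,0],"grip":45},
    {"delta_pos":[15,-5,-110],"twist":[0,0,0],"grip":45},
    {"delta_pos":[15,-5,-140],"twist":[0,0,0],"grip":45},
    {"delta_pos":[15,-5,-160],"twist":[0,0,0],"grip":45},
    {"delta_pos":[15,-5,-168],"twist":[0,0,0],"grip":45},
    {"delta_pos":[15,-5,-168],"twist":[0,0,0],"grip":45},
    {"delta_pos":[15,-5,-168],"twist":[0,0,0],"grip":45}
  ],
  "squeeze": 40
}}

```text
time: 3.7
ee_pos: [0.4827, -0.1887, 0.0344]
orientation: [[-0.999, 0.032, 0.002], [0.032, 0.999, -0.001], [-0.002, -0.001, -1.0]]
wrist_force: [1.0, -0.3, 0.5]
gripper_width: 0.0453
```

Call:
{"method": "arm_command", "body": {
  "plan": [
    {"delta_pos":[0,0,0],"twist":[0,0,0],"grip":10},
    {"delta_pos":[0,0,0],"twist":[0,0,0],"grip":10},
    {"delta_pos":[0,0,0],"twist":[0,0,0],"grip":10},
    {"delta_pos":[0,0,0],"twist":[0,0,0],"grip":10},
    {"delta_pos":[0,0,0],"twist":[0,0,0],"grip":10},
    {"delta_pos":[0,0,0],"twist":[0,0,0],"grip":10}
  ],
  "squeeze": 40
}}

```text
time: 4.45
ee_pos: [0.4824, -0.1887, 0.0341]
orientation: [[-0.999, 0.033, 0.001], [0.033, 0.999, -0.0], [-0.001, -0.0, -1.0]]
wrist_force: [0.5, 0.2, 6.0]
gripper_width: 0.0153
```

Call:
{"method": "arm_command", "body": {
  "plan": [
    {"delta_pos":[0,0,20],"twist":[0,0,0],"grip":10},
    {"delta_pos":[0,0,60],"twist":[0,0,0],"grip":10},
    {"delta_pos":[0,0,100],"twist":[0,0,0],"grip":10},
    {"delta_pos":[5,20,120],"twist":[0,0,0.2],"grip":10},
    {"delta_pos":[10,60,120],"twist":[0,0,0.4],"grip":10},
    {"delta_pos":[20,105,120],"twist":[0,0,0.6],"grip":10},
    {"delta_pos":[30,150,120],"twist":[0,0,0.8],"grip":10},
    {"delta_pos":[42,200,120],"twist":[0,0,1],"grip":10},
    {"delta_pos":[42,245,120],"twist":[0,0,1.17],"grip":10},
    {"delta_pos":[42,290,120],"twist":[0,0,1.17],"grip":10},
    {"delta_pos":[42,330,120],"twist":[0,0,1.17],"grip":10},
    {"delta_pos":[42,360,110],"twist":[0,0,1.17],"grip":10},
    {"delta_pos":[42,371,90],"twist":[0,0,1.17],"grip":10},
    {"delta_pos":[42,371,70],"twist":[0,0,1.17],"grip":10},
    {"delta_pos":[42,371,60],"twist":[0,0,1.17],"grip":10},
    {"delta_pos":[42,371,55],"twist":[0,0,1.17],"grip":10},
    {"delta_pos":[42,371,55],"twist":[0,0,1.17],"grip":10},
    {"delta_pos":[42,371,55],"twist":[0,0,1.17],"grip":10}
  ]
}}

```text
time: 6.7
ee_pos: [0.5244, 0.1825, 0.089]
orientation: [[-0.992, -0.13, 0.001], [-0.13, 0.992, 0.0], [-0.001, 0.0, -1.0]]
wrist_force: [0.5, 0.3, -1.5]
gripper_width: 0.0151
```

```bash
python3 - <<'E'
from h import *
s=shot('wrist','w3');print(s['st']['ee_pos'],np.degrees(np.arctan2(*s['st']['orientation'][:2,1][::-1])),s['st']['wrist_force'])
t=shot('side','s3')
P=cloud(s);S=np.array([.5234,.1813]);y=np.radians(7.48);X=np.array([np.cos(y),np.sin(y)]);Y=np.array([-X[1],X[0]])
q=P[...,:2]-S;a=q@X*1000;b=q@Y*1000;z=P[...,2]*1000
m=(abs(a)<40)&(abs(b)<22)&(z>60)&(z<95)
k=P[m];print(m.sum());
for z0 in range(60,100,4):
    j=m&(z>=z0)&(z<z0+4);
    if j.sum()>20: print(z0,j.sum(),np.percentile(a[j],[1,99]).round(1),np.percentile(b[j],[1,99]).round(1))
im=s['image'][:,:,::-1];cv2.imwrite('pics/w3c.png',cv2.resize(im[150:450,150:500],None,fx=2,fy=2))
u,v=proj(t,[.5234,.1813,.05]);u,v=int(u),int(v)
cv2.imwrite('pics/s3c.png',cv2.resize(t['image'][v-60:v+60,u-75:u+75,::-1],None,fx=5,fy=5,interpolation=cv2.INTER_CUBIC))
E
```

```text
[0.52436215 0.18251813 0.08902188] 97.46903908509597 [ 0.51651149  0.31562323 -1.52426838]
2830
60 95 [-28.8 -28.1] [-10.7  12.1]
64 108 [-29.  -27.9] [-10.5  12.3]
68 126 [-28.9 -27.6] [-10.6  12.1]
72 118 [-28.9 -28.1] [-10.4  11.8]
76 182 [-29.  -4.] [-11.3  12.6]
80 1786 [-28.7  -4. ] [-10.9  12.4]
84 122 [-17.1 -15.5] [-7.2  8.2]
88 133 [-17.1  -7.8] [-11.7  10.6]
92 160 [-17.1  -6.1] [-13.5  14.6]
```

View pics/w3c.png

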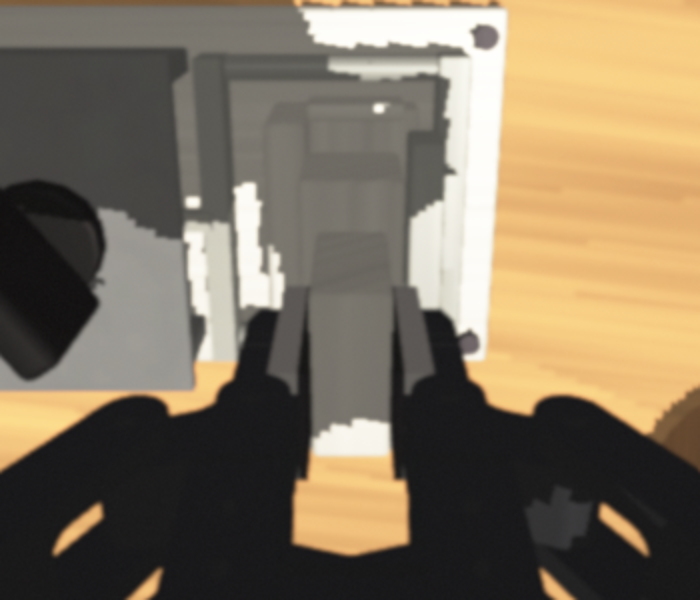

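View pics/s3c.png

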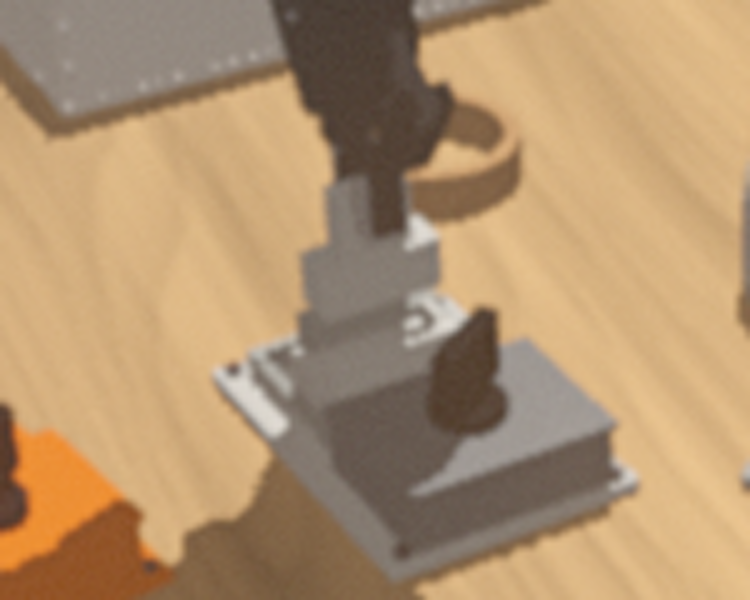

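```bash
python3 - <<'E'
from h import *
s=pickle.load(open('w3.pkl','rb'))
P=cloud(s);S=np.array([.5234,.1813]);y=np.radians(7.48);X=np.array([np.cos(y),np.sin(y)]);Y=np.array([-X[1],X[0]])
q=P[...,:2]-S;a=q@X*1000;b=q@Y*1000;z=P[...,2]*1000
for a0 in np.arange(-45,-20,1):
    m=(abs(a-a0)<.5)&(abs(b-1)<7)&(z<60); print(a0,m.sum(),np.percentile(z[m],[10,50,90]).round(1) if m.sum() else '')
m=(abs(z-32)<2)&(a<-20)&(a>-45)&(abs(b)<14);print('stop top',np.percentile(a[m],[2,98]))
f=(abs(z-40.5)<1.5)&(b<-8)&(b>-26)&(a<0)&(a>-28);print('fence top b',np.percentile(b[f],[2,98]),np.percentile(a[f],[1,99]))
f=(abs(z-40.5)<1.5)&(b>10)&(b<30)&(a<0)&(a>-30);print('jaw top b',np.percentile(b[f],[2,98]),np.percentile(a[f],[1,99]))
E
```

```text
-45 42 [20.4 21.  22. ]
-44 48 [20.6 21.5 22.2]
-43 38 [20.7 21.6 22.4]
-42 33 [20.1 20.7 21.6]
-41 24 [19.4 20.3 20.9]
-40 24 [17.5 18.2 19.2]
-39 0 
-38 22 [7.5 8.5 9.3]
-37 42 [7.7 8.4 9.1]
-36 148 [ 8.4 26.3 32.4]
-35 81 [ 7.9 31.4 33.2]
-34 63 [ 7.8 31.9 33.2]
-33 38 [31.6 32.1 33.1]
-32 43 [31.6 32.3 33. ]
-31 4 [31.  31.2 31.3]
-30 0 
-29 41 [20.9 57.8 59.7]
-28 56 [19.9 20.7 58.7]
-27 39 [19.9 20.4 21. ]
-26 33 [19.6 20.3 21.3]
-25 39 [19.8 20.3 21. ]
-24 36 [19.5 20.6 21.2]
-23 36 [19.5 20.2 20.8]
-22 43 [19.7 20.5 21.2]
-21 26 [19.7 20.4 21.5]
stop top [-36.27871724 -27.67447503]
fence top b [-23.44365873 -13.14291413] [-27.8016795   -0.29310071]
jaw top b [17.38496607 26.92071709] [-26.08723834  -0.34090142]
```

Measured gaps: 3 mm at the near end stop (should be 2), about 1.7 mm at the fence and 4.7 mm at the jaw. I'll shift by about (-1,+1) mm and lower.

Call:
{"method": "arm_command", "body": {
  "plan": [
    {"delta_pos":[-1,1,0],"twist":[0,0,0],"grip":10},
    {"delta_pos":[-1,1,-6],"twist":[0,0,0],"grip":10},
    {"delta_pos":[-1,1,-12],"twist":[0,0,0],"grip":10},
    {"delta_pos":[-1,1,-18],"twist":[0,0,0],"grip":10},
    {"delta_pos":[-1,1,-23],"twist":[0,0,0],"grip":10},
    {"delta_pos":[-1,1,-28],"twist":[0,0,0],"grip":10},
    {"delta_pos":[-1,1,-31],"twist":[0,0,0],"grip":10},
    {"delta_pos":[-1,1,-33],"twist":[0,0,0],"grip":10},
    {"delta_pos":[-1,1,-34],"twist":[0,0,0],"grip":10},
    {"delta_pos":[-1,1,-34],"twist":[0,0,0],"grip":10}
  ]
}}

```text
time: 8.05
ee_pos: [0.5228, 0.1836, 0.0544]
orientation: [[-0.991, -0.13, 0.0], [-0.13, 0.991, 0.0], [-0.0, 0.0, -1.0]]
wrist_force: [-0.3, -0.2, -2.2]
gripper_width: 0.0154
```

Call:
{"method": "arm_command", "body": {
  "plan": [
    {"delta_pos":[0,0,-0.5],"twist":[0,0,0],"grip":10},
    {"delta_pos":[0,0,-1],"twist":[0,0,0],"grip":10},
    {"delta_pos":[0,0,-1],"twist":[0,0,0],"grip":10}
  ]
}}

```text
time: 8.43
ee_pos: [0.523, 0.1837, 0.0541]
orientation: [[-0.991, -0.13, 0.001], [-0.13, 0.991, 0.0], [-0.001, 0.0, -1.0]]
wrist_force: [-2.5, -0.2, 5.8]
gripper_width: 0.0154
```

```bash
cat > bs.py <<'E'
from h import *
import sys
s=shot('wrist',sys.argv[1]);print(s['st']['time'],s['st']['ee_pos'],s['st']['wrist_force'],s['st']['ft_torque'],s['st']['gripper_width'])
P=cloud(s);S=np.array([.5234,.1813]);y=np.radians(7.48);X=np.array([np.cos(y),np.sin(y)]);Y=np.array([-X[1],X[0]])
q=P[...,:2]-S;a=q@X*1000;b=q@Y*1000;z=P[...,2]*1000
m=(abs(a)<31)&(abs(b)<15)&(z>43)&(z<49);m&=(abs(a)<40);print('foot',m.sum(),np.percentile(a[m],[1,99]),np.percentile(b[m],[2,98]),np.median(z[m]))
for lo,hi in((-28,-24),(-22,-18),(18,22),(24,28)):
    j=m&(a>lo)&(a<hi); print(lo,j.sum(),np.median(z[j]) if j.any() else '',np.percentile(b[j],[2,98]) if j.any() else '')
f=(abs(z-40.5)<1.5)&(b<-8)&(b>-26)&(abs(a)<28);print('fence',np.percentile(b[f],[2,98]))
f=(abs(z-40.5)<1.5)&(b>8)&(b<30)&(abs(a)<30);print('jaw',np.percentile(b[f],[2,98]))
f=(abs(z-32.5)<1.5)&(abs(b)<8)&(a<-20)&(a>-45);print('stop-',np.percentile(a[f],[2,98]) if f.any() else '')
f=(abs(z-77.7)<2)&(abs(b)<14)&(abs(a)<30);print('tab top',f.sum(),np.median(z[f]) if f.any() else '')
E
python3 bs.py w4
```

```text
8.425 [0.52298682 0.18368747 0.05408846] [-2.47993338 -0.2216589   5.7755343 ] [-0.10727852  0.4236013  -0.00909521] 0.015357287610910075
foot 1902 [-29.92647715  -5.24448943] [-9.55537162 13.59493327] 46.43193983712829
-28 456 46.5063271603769 [-9.14965821 13.24902608]
-22 438 46.482621905993156 [-9.24173932 13.39970806]
18 0  
24 0  
fence [-23.42896517 -12.42509167]
jaw [17.3322373  26.99614094]
stop- [-36.23437495 -29.67160121]
tab top 3463 78.42507467115475
```

View pics/w4.png

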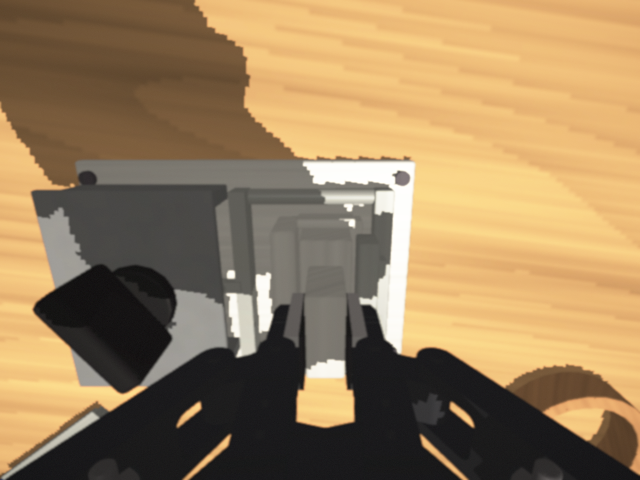

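The block is on the slot floor: foot top 46.4 mm and tab top 78.4 mm, both with the usual +0.4 mm bias. It sits between fence and open jaw, so I can release and rise.

Call:
{"method": "arm_command", "body": {
  "plan": [
    {"delta_pos":[0,0,0.7],"twist":[0,0,0],"grip":10},
    {"delta_pos":[0,0,0.7],"twist":[0,0,0],"grip":20},
    {"delta_pos":[0,0,0.7],"twist":[0,0,0],"grip":35},
    {"delta_pos":[0,0,0.7],"twist":[0,0,0],"grip":35},
    {"delta_pos":[0,0,0.7],"twist":[0,0,0],"grip":35},
    {"delta_pos":[0,0,20],"twist":[0,0,0],"grip":35},
    {"delta_pos":[0,0,50],"twist":[0,0,0],"grip":35},
    {"delta_pos":[-40,-20,90],"twist":[0,0,0.8],"grip":35},
    {"delta_pos":[-80,-40,130],"twist":[0,0,1.6],"grip":35},
    {"delta_pos":[-80,-60,130],"twist":[0,0,1.6],"grip":35},
    {"delta_pos":[-80,-60,130],"twist":[0,0,1.6],"grip":35}
  ]
}}

```text
time: 9.85
ee_pos: [0.4429, 0.123, 0.184]
orientation: [[-0.939, -0.345, 0.002], [-0.345, 0.939, 0.0], [-0.002, -0.0, -1.0]]
wrist_force: [0.2, 0.5, -0.4]
gripper_width: 0.0352
```

```bash
python3 bs.py w5; python3 fix.py w5 60 400 60 500
```

```text
9.85 [0.44287591 0.12297165 0.18403113] [ 0.17881424  0.50295491 -0.39928398] [0.0221566  0.01354964 0.00426512] 0.03516793081312856
foot 489 [-29.93010475  28.81174185] [-10.24202283   1.07236742] 46.19481175542395
-28 57 46.18344782870193 [-10.30553307   1.007126  ]
-22 63 46.441419643259266 [-10.01111585   1.41798239]
18 21 45.9319111221882 [-10.15842012  -4.92164094]
24 31 46.16381673730985 [-10.36230376  -3.52682563]
fence [-23.92466409 -10.11355893]
jaw [21.07458023 21.07458023]
stop- [-36.25509427 -29.56708641]
tab top 561 78.3734367667463
cover/jaw V medians 134.0
[ 210  246  106  118 5977]
cover rect ((534.6610107421875, 94.3211898803711), (103.53193664550781, 79.05764770507812), 7.509425640106201) depth z 0.04147092047856116
[  210   224   207   140 16194]
plate rect ((528.2750244140625, 141.4219970703125), (124.5162353515625, 176.895751953125), 7.55433988571167) z 0.008441788875734657
knob 1588 [406.92255 129.1912 ] ((442.4076843261719, 107.896728515625), (227.1125030517578, 106.05704498291016), 17.09464454650879) 0.08252811301929357
```

View pics/w5.png

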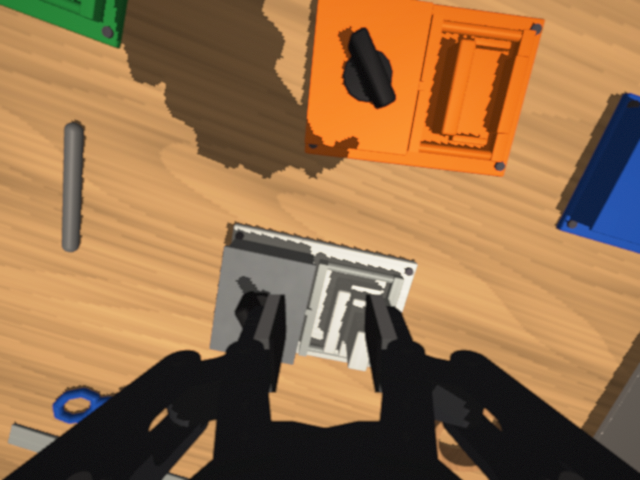

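Call:
{"method": "arm_command", "body": {
  "plan": [
    {"delta_pos":[30,-10,0],"twist":[0,0,0.9],"grip":35},
    {"delta_pos":[65,-20,0],"twist":[0,0,1.8],"grip":35},
    {"delta_pos":[92,-28,-10],"twist":[0,0,2.72],"grip":35},
    {"delta_pos":[92,-28,-50],"twist":[0,0,2.72],"grip":35},
    {"delta_pos":[92,-28,-70],"twist":[0,0,2.72],"grip":35},
    {"delta_pos":[92,-28,-70],"twist":[0,0,2.72],"grip":35},
    {"delta_pos":[92,-28,-70],"twist":[0,0,2.72],"grip":35}
  ],
  "squeeze": 20
}}

```text
time: 10.78
ee_pos: [0.5353, 0.0961, 0.1137]
orientation: [[-0.742, -0.67, 0.0], [-0.67, 0.742, 0.0], [-0.0, -0.0, -1.0]]
wrist_force: [-0.1, -0.1, 0.3]
gripper_width: 0.0349
```

```bash
python3 - <<'E'
from h import *
s=shot('wrist','w6');print(s['st']['time'],s['st']['ee_pos'],np.degrees(np.arctan2(*s['st']['orientation'][:2,1][::-1])),s['st']['qpos'][5])
t=shot('top','t6')
for n in('s6',): shot('side',n)
P=cloud(s);z=P[...,2]
m=(np.hypot(P[...,0]-.5346,P[...,1]-.095)<.03)&(z>.08)&(z<.086)
ys,xs=np.nonzero(m);k=np.array([plane(s,u,v,.083)[:2]*1000 for u,v in zip(xs,ys)],np.float32);print(len(k),cv2.minAreaRect(k))
u,v=proj(t,[.528,.142,.03]);u,v=int(u),int(v)
cv2.imwrite('pics/t6c.png',cv2.resize(t['image'][v-50:v+50,u-60:u+60,::-1],None,fx=6,fy=6,interpolation=cv2.INTER_CUBIC))
E
```

```text
10.775 [0.53526669 0.09605891 0.11367082] 132.07552898623015 -0.6735954952019191
1818 ((535.0382690429688, 94.45488739013672), (47.68626403808594, 11.680116653442383), 42.60731887817383)
```

View pics/w6.png

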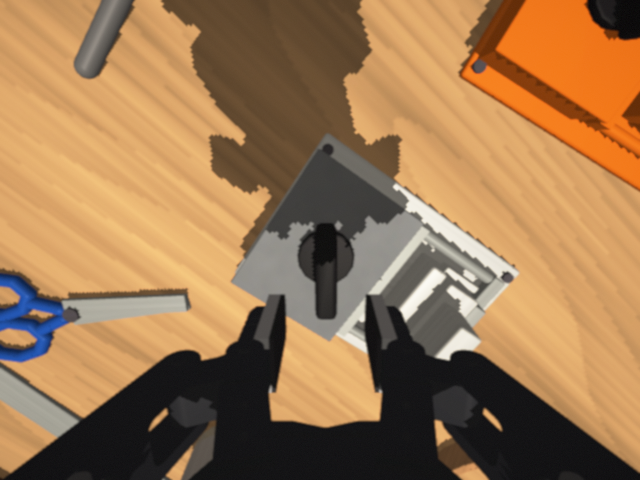

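View pics/t6c.png

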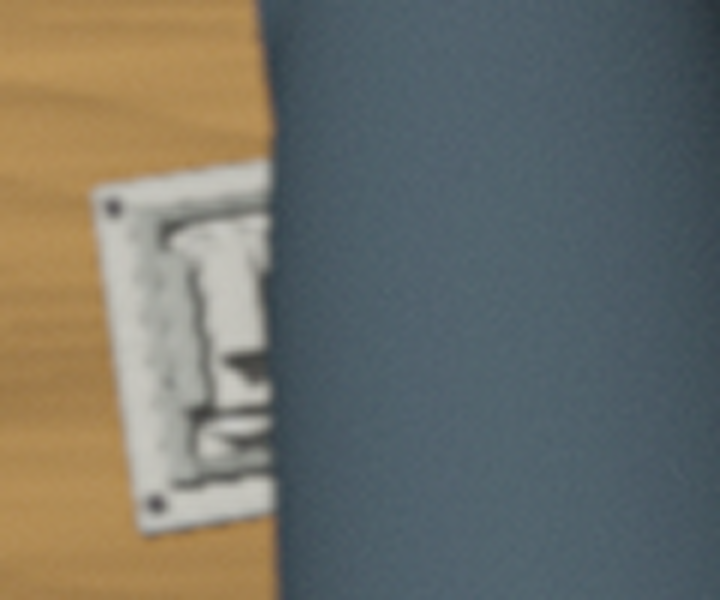

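Call:
{"method": "arm_command", "body": {
  "plan": [
    {"delta_pos":[-0.5,-1.3,-25],"twist":[0,0,0.04],"grip":35},
    {"delta_pos":[-0.5,-1.3,-45],"twist":[0,0,0.04],"grip":35},
    {"delta_pos":[-0.5,-1.3,-56],"twist":[0,0,0.04],"grip":35},
    {"delta_pos":[-0.5,-1.3,-57],"twist":[0,0,0.04],"grip":35},
    {"delta_pos":[-0.5,-1.3,-57],"twist":[0,0,0.04],"grip":35}
  ]
}}

```text
time: 11.55
ee_pos: [0.5349, 0.0943, 0.0571]
orientation: [[-0.739, -0.674, 0.001], [-0.674, 0.739, 0.0], [-0.001, -0.001, -1.0]]
wrist_force: [-0.6, 0.1, -0.0]
gripper_width: 0.0354
```

Call:
{"method": "arm_command", "body": {
  "plan": [
    {"delta_pos":[0,0,0],"twist":[0,0,0],"grip":24},
    {"delta_pos":[0,0,0],"twist":[0,0,0],"grip":16},
    {"delta_pos":[0,0,0],"twist":[0,0,0],"grip":8},
    {"delta_pos":[0,0,0],"twist":[0,0,0],"grip":8},
    {"delta_pos":[0,0,0],"twist":[0,0,0],"grip":8},
    {"delta_pos":[0,0,0],"twist":[0,0,0],"grip":8}
  ],
  "squeeze": 20
}}

```text
time: 12.3
ee_pos: [0.5339, 0.0952, 0.0569]
orientation: [[-0.738, -0.674, -0.0], [-0.674, 0.738, 0.002], [-0.001, 0.002, -1.0]]
wrist_force: [-3.3, 3.4, 5.9]
gripper_width: 0.0116
```

```bash
cat > jw.py <<'E'
from h import *
import sys
n=sys.argv[1];s=shot('wrist','k'+n);st=s['st']
print(round(st['time'],2),st['ee_pos'].round(4),'yaw',np.degrees(np.arctan2(*st['orientation'][:2,1][::-1])).round(2),'F',st['wrist_force'].round(1),'T',st['ft_torque'].round(3),st['gripper_width'].round(4),'q6',st['qpos'][5].round(3),'eff',st['effort'].round(2))
S=np.array([.5234,.1813]);y=np.radians(7.48);X=np.array([np.cos(y),np.sin(y)]);Y=np.array([-X[1],X[0]])
cams=[('w',s)]
if len(sys.argv)>2: cams.append(('side',shot('side','ks'+n))); cams.append(('top',shot('top','kt'+n)))
for c,s in cams:
    P=cloud(s);q=P[...,:2]-S;a=q@X*1000;b=q@Y*1000;z=P[...,2]*1000
    f=(abs(z-40.3)<1.7)&(b>8)&(b<34)&(abs(a)<28)
    g=(abs(z-46.3)<1.7)&(abs(b)<16)&(abs(a)<31)
    print(c,'jaw n',f.sum(),np.percentile(b[f],[2,50,98]).round(1) if f.any() else '','foot',g.sum(),np.percentile(b[g],[2,98]).round(1) if g.any() else '',np.percentile(a[g],[1,99]).round(1) if g.any() else '')
E
python3 jw.py 0 1
```

```text
Traceback (most recent call last):
  File "jw.py", line 4, in <module>
    print(round(st['time'],2),st['ee_pos'].round(4),'yaw',np.degrees(np.arctan2(*st['orientation'][:2,1][::-1])).round(2),'F',st['wrist_force'].round(1),'T',st['ft_torque'].round(3),st['gripper_width'].round(4),'q6',st['qpos'][5].round(3),'eff',st['effort'].round(2))
                                                                                                                                                                                      ^^^^^^^^^^^^^^^^^^^^^^^^^
AttributeError: 'float' object has no attribute 'round'
```

View pics/k0.png

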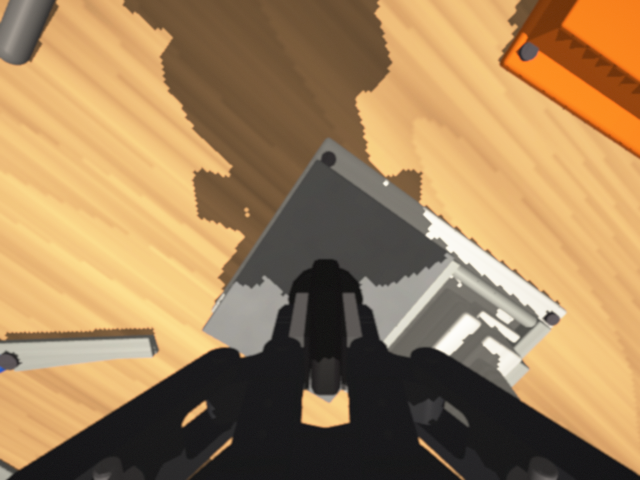

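Call:
{"method": "arm_command", "body": {
  "plan": [
    {"delta_pos":[-1,1,0],"twist":[0,0,0],"grip":8},
    {"delta_pos":[-1,1,0],"twist":[0,0,0],"grip":8}
  ]
}}

```text
time: 12.6
ee_pos: [0.5339, 0.0952, 0.0569]
orientation: [[-0.739, -0.674, 0.001], [-0.674, 0.739, -0.0], [-0.001, -0.001, -1.0]]
wrist_force: [-1.0, -0.0, 5.5]
gripper_width: 0.0115
```

```bash
sed -i "s/st\['gripper_width'\].round(4)/round(float(st['gripper_width']),4)/" jw.py; python3 jw.py 1 1
```

```text
12.6 [0.5339 0.0952 0.0569] yaw 132.37 F [-1.  -0.   5.5] T [ 0.08   0.163 -0.01 ] 0.0115 q6 -0.68 eff [-1.800e-01 -4.207e+01  2.178e+01 -4.100e-01 -1.200e-01 -3.000e-02]
w jaw n 307 [18.8 23.1 26.9] foot 1234 [-10.3  12.9] [-29.7 -10.5]
side jaw n 6 [21.  25.2 26.6] foot 46 [-12.8  12.6] [-30.6  12.7]
top jaw n 66 [15.5 22.9 27.5] foot 79 [-8.6 13.8] [-30.   28.7]
```

Call:
{"method": "arm_command", "body": {
  "plan": [
    {"delta_pos":[0,0,0],"twist":[0,0,-0.2],"grip":8},
    {"delta_pos":[0,0,0],"twist":[0,0,-0.4],"grip":8},
    {"delta_pos":[0,0,0],"twist":[0,0,-0.5],"grip":8},
    {"delta_pos":[0,0,0],"twist":[0,0,-0.5],"grip":8}
  ]
}}

```text
time: 13.25
ee_pos: [0.5339, 0.0952, 0.0569]
orientation: [[-0.784, -0.621, 0.001], [-0.621, 0.784, -0.0], [-0.001, -0.001, -1.0]]
wrist_force: [-0.9, 0.1, 5.7]
gripper_width: 0.0116
```

```bash
python3 jw.py 2
```

```text
13.25 [0.5339 0.0952 0.0569] yaw 128.38 F [-0.9  0.1  5.7] T [0.081 0.193 0.097] 0.0116 q6 -0.61 eff [ -0.54 -41.98  21.83  -0.45  -0.15   0.11]
w jaw n 329 [18.8 23.  26.8] foot 1387 [-10.3  12.8] [-29.7  -4.8]
```

Call:
{"method": "arm_command", "body": {
  "plan": [
    {"delta_pos":[0,0,0],"twist":[0,0,-0.2],"grip":8},
    {"delta_pos":[0,0,0],"twist":[0,0,-0.4],"grip":8},
    {"delta_pos":[0,0,0],"twist":[0,0,-0.5],"grip":8},
    {"delta_pos":[0,0,0],"twist":[0,0,-0.5],"grip":8}
  ]
}}

```text
time: 13.8
ee_pos: [0.5338, 0.0952, 0.0569]
orientation: [[-0.825, -0.565, 0.001], [-0.565, 0.825, 0.0], [-0.001, -0.001, -1.0]]
wrist_force: [-1.2, 0.5, 6.4]
gripper_width: 0.0116
```

```bash
python3 jw.py 3
```

```text
13.8 [0.5338 0.0952 0.0569] yaw 124.38 F [-1.2  0.5  6.4] T [0.104 0.217 0.085] 0.0116 q6 -0.54 eff [ -0.49 -41.9   21.83  -0.5   -0.17   0.11]
w jaw n 366 [18.7 23.  26.8] foot 1676 [-10.3  12.6] [-29.8  29.2]
```

Call:
{"method": "arm_command", "body": {
  "plan": [
    {"delta_pos":[0,0,0],"twist":[0,0,-0.2],"grip":8},
    {"delta_pos":[0,0,0],"twist":[0,0,-0.4],"grip":8},
    {"delta_pos":[0,0,0],"twist":[0,0,-0.4],"grip":8}
  ]
}}

```text
time: 14.22
ee_pos: [0.5339, 0.0953, 0.0569]
orientation: [[-0.856, -0.518, 0.001], [-0.518, 0.856, 0.0], [-0.001, -0.001, -1.0]]
wrist_force: [-0.7, 0.5, 5.6]
gripper_width: 0.0116
```

```bash
python3 jw.py 4
```

```text
14.22 [0.5339 0.0953 0.0569] yaw 121.17 F [-0.7  0.5  5.6] T [ 0.058  0.194 -0.007] 0.0116 q6 -0.484 eff [ -0.63 -41.98  21.86  -0.46  -0.2    0.05]
w jaw n 388 [18.5 23.  27. ] foot 1680 [-10.3  12.7] [-29.8   4.6]
```

Call:
{"method": "arm_command", "body": {
  "plan": [
    {"delta_pos":[0,0,0],"twist":[0,0,-0.2],"grip":8},
    {"delta_pos":[0,0,0],"twist":[0,0,-0.3],"grip":8},
    {"delta_pos":[0,0,0],"twist":[0,0,-0.3],"grip":8}
  ]
}}

```text
time: 14.65
ee_pos: [0.5338, 0.0953, 0.0569]
orientation: [[-0.876, -0.481, 0.001], [-0.481, 0.876, 0.0], [-0.001, -0.0, -1.0]]
wrist_force: [-0.8, 0.3, 6.3]
gripper_width: 0.0118
```

```bash
python3 jw.py 5
```

```text
14.65 [0.5338 0.0953 0.0569] yaw 118.78 F [-0.8  0.3  6.3] T [0.11  0.246 0.12 ] 0.0118 q6 -0.443 eff [ -0.64 -41.92  21.86  -0.49  -0.2    0.11]
w jaw n 407 [18.4 22.8 26.9] foot 1766 [-10.3  12.8] [-29.8   7.7]
```

Call:
{"method": "arm_command", "body": {
  "plan": [
    {"delta_pos":[0,0,0],"twist":[0,0,-0.2],"grip":8},
    {"delta_pos":[0,0,0],"twist":[0,0,-0.4],"grip":8},
    {"delta_pos":[0,0,0],"twist":[0,0,-0.4],"grip":8}
  ]
}}

```text
time: 15.08
ee_pos: [0.5338, 0.0953, 0.0569]
orientation: [[-0.902, -0.431, 0.001], [-0.431, 0.902, 0.0], [-0.001, -0.0, -1.0]]
wrist_force: [-1.4, 0.4, 6.2]
gripper_width: 0.012
```

```bash
python3 jw.py 6
```

```text
15.07 [0.5338 0.0953 0.0569] yaw 115.56 F [-1.4  0.4  6.2] T [ 0.127  0.182 -0.016] 0.012 q6 -0.387 eff [-5.400e-01 -4.188e+01  2.186e+01 -5.000e-01 -2.400e-01 -1.000e-02]
w jaw n 444 [18.3 22.6 26.9] foot 1901 [-10.3  12.6] [-29.8  12.6]
```

```bash
python3 - <<'E'
import cv2,numpy as np
a=cv2.imread('pics/k1.png')[220:480,180:560];b=cv2.imread('pics/k6.png')[220:480,180:560]
cv2.imwrite('pics/cmp6.png',np.hstack([a,b]))
E
```

```text
(no output)
```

View pics/cmp6.png

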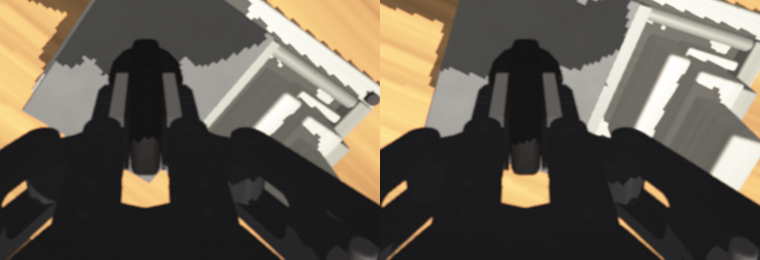

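The bar stays centred between the pads (about (140,100) in both crops), so the knob turns with the gripper and isn't slipping. The jaw is still open. Carrying on.

Call:
{"method": "arm_command", "body": {
  "plan": [
    {"delta_pos":[0,0,0],"twist":[0,0,-0.2],"grip":8},
    {"delta_pos":[0,0,0],"twist":[0,0,-0.4],"grip":8},
    {"delta_pos":[0,0,0],"twist":[0,0,-0.45],"grip":8}
  ]
}}

```text
time: 15.5
ee_pos: [0.5338, 0.0953, 0.0569]
orientation: [[-0.927, -0.374, 0.001], [-0.374, 0.927, 0.0], [-0.001, -0.0, -1.0]]
wrist_force: [-1.7, 0.9, 6.4]
gripper_width: 0.0121
```

```bash
python3 jw.py 7
```

```text
15.5 [0.5338 0.0953 0.0569] yaw 111.97 F [-1.7  0.9  6.4] T [0.135 0.191 0.151] 0.0121 q6 -0.324 eff [ -0.73 -41.87  21.87  -0.54  -0.24   0.12]
w jaw n 477 [18.  22.6 26.9] foot 2059 [-10.3  12.6] [-29.8  17.7]
```

Call:
{"method": "arm_command", "body": {
  "plan": [
    {"delta_pos":[0,0,0],"twist":[0,0,-0.2],"grip":8},
    {"delta_pos":[0,0,0],"twist":[0,0,-0.4],"grip":8},
    {"delta_pos":[0,0,0],"twist":[0,0,-0.45],"grip":8}
  ]
}}

```text
time: 15.92
ee_pos: [0.5338, 0.0954, 0.0569]
orientation: [[-0.949, -0.315, 0.001], [-0.315, 0.949, 0.0], [-0.001, 0.0, -1.0]]
wrist_force: [-1.4, 1.1, 5.7]
gripper_width: 0.0116
```

```bash
python3 jw.py 8
```

```text
15.93 [0.5338 0.0954 0.0569] yaw 108.35 F [-1.4  1.1  5.7] T [0.204 0.25  0.024] 0.0116 q6 -0.261 eff [-7.200e-01 -4.188e+01  2.188e+01 -5.200e-01 -2.900e-01 -1.000e-02]
w jaw n 425 [17.9 21.7 25.5] foot 2351 [-10.3  12.5] [-29.8  27.1]
```

The jaw's outer edge went from 26.9 to 25.5 mm, so the drop may have begun. Smaller steps from here.

Call:
{"method": "arm_command", "body": {
  "plan": [
    {"delta_pos":[0,0,0],"twist":[0,0,-0.15],"grip":8},
    {"delta_pos":[0,0,0],"twist":[0,0,-0.2],"grip":8},
    {"delta_pos":[0,0,0],"twist":[0,0,-0.2],"grip":8}
  ]
}}

```text
time: 16.35
ee_pos: [0.5338, 0.0954, 0.0569]
orientation: [[-0.958, -0.288, 0.001], [-0.288, 0.958, 0.0], [-0.001, 0.0, -1.0]]
wrist_force: [-1.3, 1.2, 5.7]
gripper_width: 0.0121
```

```bash
python3 jw.py 9
```

```text
16.35 [0.5338 0.0954 0.0569] yaw 106.75 F [-1.3  1.2  5.7] T [ 0.172  0.196 -0.161] 0.0121 q6 -0.233 eff [ -0.63 -41.86  21.88  -0.52  -0.32  -0.12]
w jaw n 380 [17.8 21.2 24.4] foot 2460 [-10.2  12.4] [-29.7  28.6]
```

Call:
{"method": "arm_command", "body": {
  "plan": [
    {"delta_pos":[0,0,0],"twist":[0,0,-0.15],"grip":8},
    {"delta_pos":[0,0,0],"twist":[0,0,-0.2],"grip":8},
    {"delta_pos":[0,0,0],"twist":[0,0,-0.2],"grip":8}
  ]
}}

```text
time: 16.77
ee_pos: [0.5338, 0.0954, 0.0569]
orientation: [[-0.965, -0.261, 0.001], [-0.261, 0.965, 0.0], [-0.001, 0.0, -1.0]]
wrist_force: [-1.2, 1.4, 5.7]
gripper_width: 0.0117
```

```bash
python3 jw.py 10
```

```text
16.77 [0.5338 0.0954 0.0569] yaw 105.15 F [-1.2  1.4  5.7] T [ 0.153  0.172 -0.114] 0.0117 q6 -0.205 eff [ -0.65 -41.87  21.88  -0.52  -0.34  -0.14]
w jaw n 337 [16.3 19.5 22.4] foot 2530 [-11.6  11.1] [-29.8  28.8]
```

Call:
{"method": "arm_command", "body": {
  "plan": [
    {"delta_pos":[0,0,0],"twist":[0,0,-0.1],"grip":8},
    {"delta_pos":[0,0,0],"twist":[0,0,-0.15],"grip":8},
    {"delta_pos":[0,0,0],"twist":[0,0,-0.15],"grip":8}
  ]
}}

```text
time: 17.2
ee_pos: [0.5338, 0.0954, 0.0569]
orientation: [[-0.97, -0.241, 0.001], [-0.241, 0.97, 0.0], [-0.001, 0.0, -1.0]]
wrist_force: [-1.9, 1.5, 5.8]
gripper_width: 0.0118
```

```bash
python3 jw.py 11
```

```text
17.2 [0.5338 0.0954 0.0569] yaw 103.97 F [-1.9  1.5  5.8] T [ 0.161  0.233 -0.023] 0.0118 q6 -0.184 eff [-7.400e-01 -4.188e+01  2.188e+01 -5.400e-01 -3.400e-01 -1.000e-02]
w jaw n 357 [15.6 18.7 21.6] foot 2589 [-12.2  10.6] [-29.8  29.1]
```

Call:
{"method": "arm_command", "body": {
  "plan": [
    {"delta_pos":[0,0,0],"twist":[0,0,-0.1],"grip":8},
    {"delta_pos":[0,0,0],"twist":[0,0,-0.15],"grip":8},
    {"delta_pos":[0,0,0],"twist":[0,0,-0.15],"grip":8}
  ]
}}

```text
time: 17.62
ee_pos: [0.5338, 0.0954, 0.0569]
orientation: [[-0.975, -0.221, 0.001], [-0.221, 0.975, 0.001], [-0.001, 0.0, -1.0]]
wrist_force: [-1.7, 1.2, 5.1]
gripper_width: 0.0117
```

```bash
python3 jw.py 12
```

```text
17.62 [0.5338 0.0954 0.0569] yaw 102.78 F [-1.7  1.2  5.1] T [0.164 0.251 0.072] 0.0117 q6 -0.163 eff [-7.900e-01 -4.188e+01  2.188e+01 -5.400e-01 -3.400e-01  3.000e-02]
w jaw n 364 [15.6 18.6 21.6] foot 2578 [-12.2  10.5] [-29.8  29. ]
```

The jaw has stopped moving (outer edge 21.6 mm twice, 5.3 mm in). The block is against the fence and the knob shows only plain friction (0.07 N m). Open, rise and check.

Call:
{"method": "arm_command", "body": {
  "plan": [
    {"delta_pos":[0,0,0],"twist":[0,0,0],"grip":16},
    {"delta_pos":[0,0,0],"twist":[0,0,0],"grip":25},
    {"delta_pos":[0,0,0],"twist":[0,0,0],"grip":35},
    {"delta_pos":[0,0,0],"twist":[0,0,0],"grip":35},
    {"delta_pos":[0,0,25],"twist":[0,0,0],"grip":35},
    {"delta_pos":[0,0,60],"twist":[0,0,0],"grip":35},
    {"delta_pos":[-40,10,100],"twist":[0,0,0],"grip":35},
    {"delta_pos":[-80,20,150],"twist":[0,0,0],"grip":35},
    {"delta_pos":[-110,30,200],"twist":[0,0,0],"grip":35},
    {"delta_pos":[-130,40,200],"twist":[0,0,-0.6],"grip":35},
    {"delta_pos":[-130,40,200],"twist":[0,0,-0.6],"grip":35},
    {"delta_pos":[-130,40,200],"twist":[0,0,-0.6],"grip":35}
  ]
}}

```text
time: 19.18
ee_pos: [0.4035, 0.1351, 0.2558]
orientation: [[-0.99, -0.139, -0.0], [-0.139, 0.99, -0.0], [0.0, -0.0, -1.0]]
wrist_force: [0.4, 0.0, 0.2]
gripper_width: 0.0349
```

```bash
python3 jw.py 13 1; python3 bs.py w13; python3 - <<'E'
import cv2,numpy as np
a=cv2.imread('pics/k13.png');cv2.imwrite('pics/k13c.png',cv2.resize(a[200:420,180:480],None,fx=2.6,fy=2.6))
E
```

```text
19.18 [0.4035 0.1351 0.2558] yaw 98.01 F [0.4 0.  0.2] T [-0.026  0.071 -0.012] 0.0349 q6 0.034 eff [ 3.300e-01 -3.137e+01  2.700e+01  1.000e-01  1.000e-02 -0.000e+00]
w jaw n 80 [12.3 13.4 14.6] foot 403 [-12.2  11.2] [-29.7  28.5]
side jaw n 1 [21.9 21.9 21.9] foot 63 [-12.6  10.7] [-30.6  24.3]
top jaw n 0  foot 0  
19.325 [0.40354493 0.13490728 0.25554925] [ 0.37018713  0.08894756 -0.38787286] [-0.0477778  -0.01090867  0.00386742] 0.03506095011055874
foot 439 [-29.9538277   27.73339547] [-12.21707825  11.34644259] 46.358839618150405
-28 73 46.32942818708058 [-11.38118117  11.56597034]
-22 78 46.501654900989095 [-12.32797305  10.59991594]
18 14 46.57648440424839 [-11.52217016  -8.13428709]
24 12 46.9009989185179 [-11.44055432  -7.9958823 ]
fence [-24.09771339 -12.49647356]
jaw [11.42702561 14.1437092 ]
stop- [-36.02801015 -29.37975487]
tab top 479 78.28255305269738
```

View pics/k13c.png

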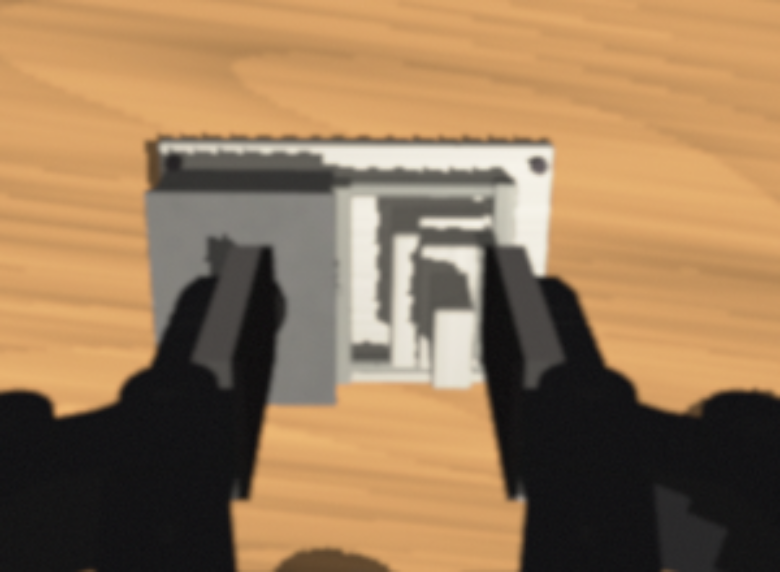

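View pics/ks13.png

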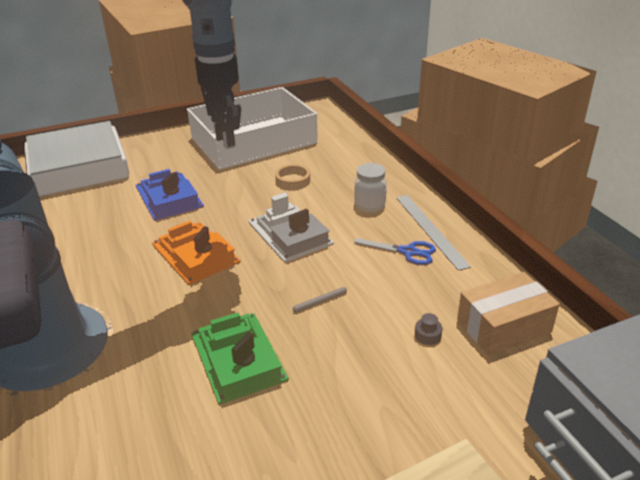

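The block stands in the slot at about (280,207) in the side view. The jaw face reads 11.4–12 mm from the centre line. All bystanders are at their original pixels and the gripper is clear. Handing in.

```bash
python3 -c "
from h import *
print(close_job())"
```

```text
the job is handed in; nothing more can be done
None
```

The stop block is upright in the aluminium fixture's slot with the sprung jaw clamped on it, and I handed the job in at about 19.5 s of the 67 s allowed.

**Placing:** I gripped the block by its tab, lowered it onto the slot floor and let go while the jaw was still open. Foot top read 46.4 mm and tab top 78.4 mm, with the camera reading about 0.4 mm high.

**Clamping:** I turned the knob clockwise in small steps, about 30° in all, until the jaw dropped. I stopped once one further small step (about 1.2°) moved the jaw no more and the knob showed only about 0.07 N m of friction. I estimate that is 4–5° short of the shoulder. I then opened the gripper and backed away.

**Last checks:**
- **Jaw:** the face is about 11.4–12 mm from the slot's centre line.
- **Block:** it sits against the fence, about 0.5–1 mm off-centre along the slot and down on the floor.
- **Bystanders:** in the side view they look unmoved.

**Checks that failed or disagreed:**
- The final top view gave no reading of the slot, so the end check rests on the wrist and side cameras.
- The slot's middle along x differed by about 1 mm between the end stops and the knob and plate measurement. That is well inside the 4 mm allowed.
- My first knob-centre estimate was about 1 mm off. The gripper centred itself on the bar, and I relaxed that strain before turning.

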